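Index the sample carousel to its next hole

TASK

Index the sample carousel by one hole, with the fingertips and without gripping anything: press the dished plunger head at the end of its arm down, keep it down while you turn the table to the next hole on the side where the round sensor post stands, and let the plunger spring fully up there so that the table is locked with its arm pointing at the post. Leave the vial and the bottles round it standing where they are, and do not touch the post.

Things in the scene. Friction and masses are not known exactly. Their poses are not given: they have to be found in the camera images.
- indexer: The fixed base of the sample carousel: a grey plinth with an aluminium index plate, 210 mm across, z 30 to 40 mm, with eight notches (the index holes) in its rim every 45 degrees. Origin: on the turning axis, at the work surface. At joint turntable = 0 the arm points along this frame's -x axis; z is up.
- turntable (a joint): Angle of the white sample table (170 mm across, vial tops at z 101 mm), rad, counter-clockwise positive from above; 0 at the start hole. Next holes: +0.785 (arm towards the base's -y side) and -0.785 (towards its +y side); more every 0.785. Friction 0.2 N m, does not coast. With the plunger up its tooth locks the table to within about 0.02 rad.
- plunger (a joint): How far the spring plunger is pressed down, m: 0 up (locked in a hole), 0.014 at the stop. Spring 5 N at the top, 9 N at the bottom. Its round 10 mm tooth leaves the 14 mm notch at about 0.009; let go between holes it rubs under the plate and stays about 0.009 down; let go within 3 mm of a hole it springs up and centres itself.
- dish_floor (a point): Centre of the floor of the plunger's metal round dished head, on a vertical rod 125 mm from the turning axis at the outer end of the table's arm. Dish: 72 mm across outside, 54 mm inside at the rim, 42 mm at the floor, 14 mm deep; with the plunger up, floor at z 104, rim at z 118 mm. Turns with the table, sinks with the plunger. Fingertips standing in it can press it and push its wall.
- sensor_post: Small round grey sensor post with a dark band, 44 mm across, 56 mm high, fixed on the work surface about 205 mm from the turning axis, beside the hole to be reached: either on the base's +y side or on its -y side. Origin: centre of its foot. Not to be touched.
- drop_vial: Loose vial with an orange cap, 25 mm across, 63 mm high, standing on the other side, as far from the axis as the sensor post. Origin: centre of its underside. Leave it.
- amber_bottle: Loose amber bottle, 60 mm across, 121 mm high, to the left. Origin: centre of its underside. Leave it.
- reagent_bottle: Loose clear bottle, 66 mm across, 137 mm high, to the right. Origin: centre of its underside. Leave it.
Mind the look-alikes: they are no part of the job. Leave any green or yellow look-alike of the amber_bottle alone. What is meant by the drop_vial is not black, and is the smaller of those in its own colour.

How it is judged:
By the outcome, as a careful person would: the job done as asked, in the order asked, and still so for the second after the job is handed in, with the robot touching nothing.
It also fails if it takes over 40 s, if anything falls off the work surface, if the arm or the gripper's body presses on something with over 40 N, if the wrist force passes 120 N, or if a joint passes its speed limit or range.

ROBOT

A 7-joint arm with a two-finger parallel gripper is mounted at the origin on a cart in front of the work surface, level with it; the furniture and walls round the work are solid. World frame = base frame: x ahead of the robot, y to its left, z up, the work surface at z = 0. Lengths are in m, angles in rad, forces in N, time in s.
With the tool pointing down it reaches from about 0.4 to 0.85 m from the base axis. Payload 4.5 kg.
Tool frame: the origin (TCP) lies midway between the tips of the shut fingers; the grasp point (between the pads) lies 19 mm behind it; z points along the fingers, y is the line along which they close (so a half turn about z gives the same grasp; the last joint's range is limited). The gripper opens to 88 mm and grips with 3 to 60 N. Pads are 18 mm wide; open, the fingers measure 123 mm over their backs; the gripper's body (75 mm by 187 mm) begins 45 mm behind the grasp point.
Start: joints at [1.264, 0.689, -0.195, 1.565, 0.157, 0.902, -0.215], TCP at [0.209, -0.589, 0.239] pointing down, gripper open.
Joint ranges: [-3.01, 3.01], [-0.46, 2.08], [-1.47, 1.51], [0.13, 2.56], [-1, 4.14], [0.04, 2.09], [-2.66, 2.66]. Speed limits (rad/s): [2.57, 2.57, 3.14, 3.14, 3.14, 3.14, 3.14].

INTERFACE

Orientations are given as a unit quaternion [x, y, z, w].
In Python, from plant import r gives the robot as it stands.
- The arm moves only by the tool carry_out, never from a script. Its argument "plan" is a list of rows, each an object with "rot": the turn, a rotation vector about the tool's x, y, z in rad, a list of three; "xyz": the shift along the tool's x, y, z in m, a list of three; "grip": the closure in counts, from 0 (fully open) to 255 (shut). In form: [{"rot": [wx, wy, wz], "xyz": [dx, dy, dz], "grip": grip}, ...]. A call has 1 to 8 rows; each row is the pose to reach, as a shift and turn from the pose commanded when the call began, along the tool's axes at that moment; what a row does not reach only later rows make up. A row lasts 1/12 s, in which the tool goes at most 41.7 mm and 7.16 degrees, less where a joint would pass 70% of its speed; a pose out of reach is approached as far as the arm can. A call with a gripper value outside its range is refused whole. The fingers move at their own pace and stop on an object; "squeeze" is the grip in N (left out, the last holds). Time passes only in rows, so rows that repeat a pose let the fingers close. It gives the time, the measured TCP pose, the force, the opening and the grip force at its end, in the units of the state.
- r.get_state(): the state, without advancing time (a new reading comes with each control period).
- r.snapshot(name): name is "scene" or "top"; returns the picture (480x640x3 uint8, red, green, blue); there is no depth.
- r.camera_params(name): a dict with "fx", "fy", "cx", "cy" (pixels), "distortion" ([k1, k2, p1, p2, k3] as OpenCV has them; the pictures are not rectified), "position" and "attitude" of the camera in the world. Camera axes: x right, y down, z forward; pixel columns grow to the right and rows downward; lengths in m; the calibration is good to about 2 mm. A picture is of the moment at which its call begins. camera_params takes no time and is no camera call.
- r.finish_job(): hands the job in; it is judged then, once.
The state is a dict: "clock": time; "q": joint angles; "qd": joint speeds; "joint_torque": joint torques, N m; "tool_pos": TCP position; "eef_rot": TCP orientation; "contact_force": force on the tool from outside, world axes, zero at the start; "moment": the same for the moment, N m; "opening": opening from 0.0 (shut) to 1.0 (fully open); "finger_force": force on a finger pad.
Only numpy, scipy, OpenCV 4.12 (cv2) and the standard library are available. Lean on these libraries where they do the work, as an engineer would, in place of code of your own. Each camera call takes 0.05 s, during which the arm holds its last target. There are 200 camera calls.

## Working session

There is one attempt and no reset: what is moved stays moved. The work goes in short steps, Python scripts to look and compute and a tool call to move; the robot and the scene stay as the last step left them, time stands still between calls to the robot, and variables do not carry over. Pictures are saved under pics/ and viewed, at most 10 in all, crops included, and the job is handed in when it is done.

Besides the shell and the picture viewer there is one more tool, called after "Request:" in YAML: its name, and indented under it one key for each argument. carry_out: Moves the arm, as the interface text tells. Its arguments: {"type":"object","properties":{"plan":{"type":"array"},"squeeze":{"type":"number"}},"required":["plan"]}

```bash
mkdir -p pics
python3 - <<'E'
from plant import r
import cv2
for n in("scene","top"):
    im=r.snapshot(n); cv2.imwrite(f"pics/{n}0.png",im[:,:,::-1]); print(r.camera_params(n))
print(r.get_state())
E
```

```text
{'fx': 515.8379333095156, 'fy': 515.8379333095156, 'cx': 311.38612086848286, 'cy': 233.6424429277437, 'distortion': array([0.02242063, 0.        , 0.        , 0.        , 0.        ]), 'position': array([-0.45131834, -0.69632877,  0.68384561]), 'attitude': array([ 0.77250369, -0.36015582,  0.23360706, -0.46792475])}
{'fx': 598.4503088449687, 'fy': 598.4503088449687, 'cx': 316.67797465207616, 'cy': 238.18090849728793, 'distortion': array([0.05353447, 0.        , 0.        , 0.        , 0.        ]), 'position': array([-0.45817742, -0.22289092,  1.53676266]), 'attitude': array([ 0.76668956, -0.57238599,  0.17663659, -0.23099982])}
{'clock': 0.1, 'q': array([ 1.26379221,  0.68988045, -0.19455874,  1.56622508,  0.1573019 ,
        0.90253181, -0.21506469]), 'qd': array([ 9.58865635e-05, -1.61733207e-03, -9.32312347e-04, -4.82220437e-03,
       -2.55608190e-04,  1.47472606e-03, -9.83405989e-04]), 'joint_torque': array([-3.04800487e-03, -5.28499961e+01, -1.27175085e+00, -1.53837186e+01,
       -5.26758889e-02,  1.97243950e-03,  5.56621126e-05]), 'tool_pos': array([ 0.20868911, -0.58852479,  0.23800749]), 'eef_rot': array([ 9.85504389e-01,  1.69647923e-01, -1.90819716e-04, -8.03160264e-04]), 'contact_force': array([-0.38590535,  0.09628389,  0.48670197]), 'moment': array([-0.01674635,  0.01406622,  0.02233185]), 'finger_force': 0.0, 'opening': 0.9990111087118455}
```

View pics/top0.png

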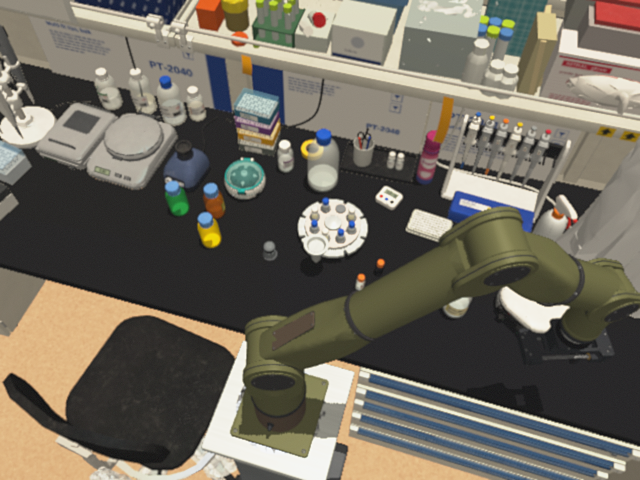

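View pics/scene0.png

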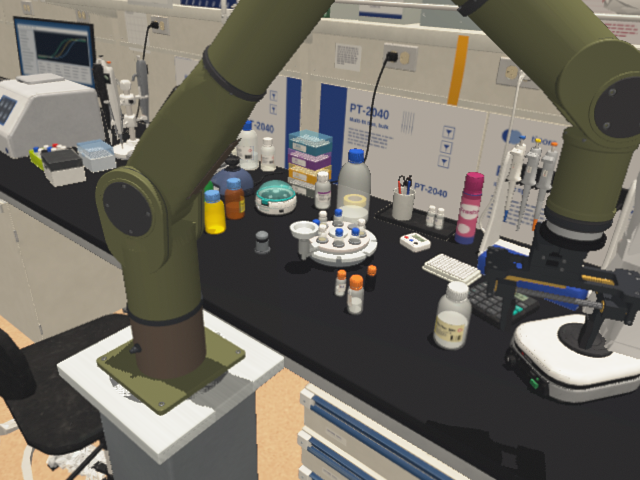

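The top view shows the carousel at about (333,228), the dish at (315,247) and the grey post at (269,250). Orange-capped vials stand at (360,282) and (380,265). In the scene view the dish is at (305,230), the post at (262,241), and orange caps at (341,274), (356,282) and (371,270). I'll enlarge the area to measure.

```bash
cat > h.py <<'E'
import numpy as np,cv2
from scipy.spatial.transform import Rotation as R
from plant import r
def ray(n,uv,z):
    p=r.camera_params(n);K=np.array([[p['fx'],0,p['cx']],[0,p['fy'],p['cy']],[0,0,1]])
    x=cv2.undistortPoints(np.array([[uv]],float),K,p['distortion'])[0,0]
    d=R.from_quat(p['attitude']).apply([*x,1]);c=p['position'];return c+d*(z-c[2])/d[2]
def proj(n,P):
    p=r.camera_params(n);K=np.array([[p['fx'],0,p['cx']],[0,p['fy'],p['cy']],[0,0,1]])
    c=R.from_quat(p['attitude']).inv().apply(np.atleast_2d(P)-p['position'])
    return cv2.projectPoints(c,np.zeros(3),np.zeros(3),K,p['distortion'])[0][:,0]
E
python3 - <<'E'
from h import *
a=cv2.imread("pics/top0.png")[185:305,240:400];b=cv2.imread("pics/scene0.png")[195:315,240:400]
c=np.vstack([cv2.resize(x,None,fx=5,fy=5,interpolation=cv2.INTER_CUBIC)[:,:] for x in(a,)])
cv2.imwrite("pics/c1.png",c);cv2.imwrite("pics/c2.png",cv2.resize(b,None,fx=5,fy=5,interpolation=cv2.INTER_CUBIC))
E
```

```text
(no output)
```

View pics/c1.png

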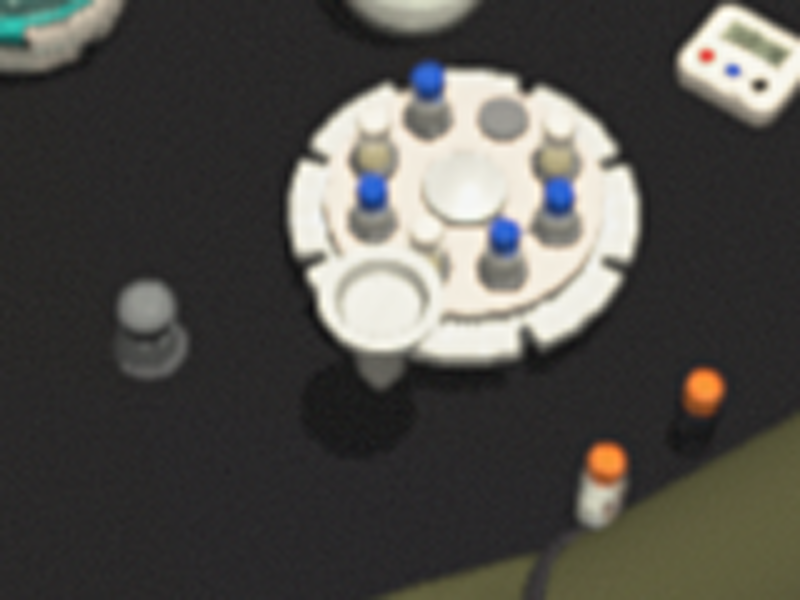

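View pics/c2.png

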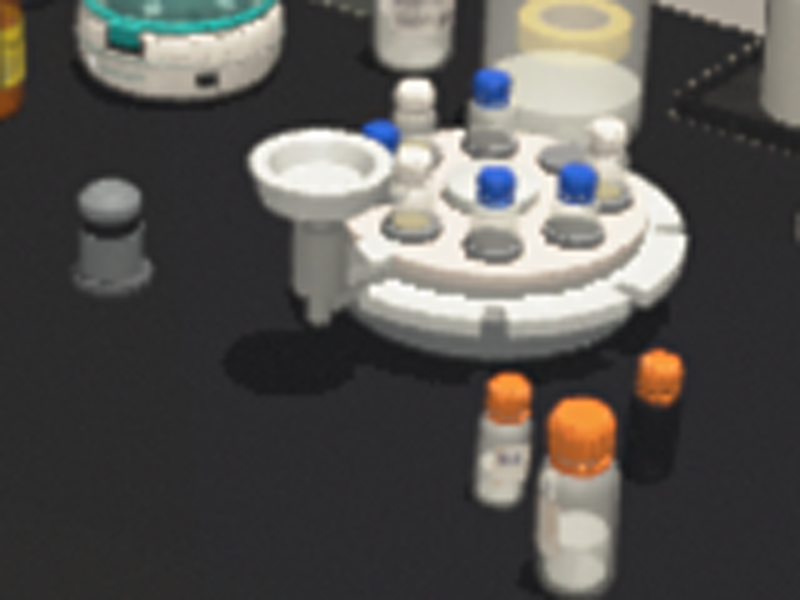

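Candidates for drop_vial: the small clear vial at scene (341,283) with an orange cap, the larger clear orange-capped bottle at (356,295), and the black one at (371,280). The small clear one fits, being not black and the smaller in its colour, and I will leave all of them alone. The only grey post is at top (269,255), left of the dish. Crop positions: plate centre about (465,215), rim centre about (381,298), post foot about (150,350).

Run:
```python
from h import *
from scipy.optimize import least_squares
T=lambda x,y:(240+(x+.5)/5-.5,185+(y+.5)/5-.5)
S=lambda x,y:(240+(x+.5)/5-.5,195+(y+.5)/5-.5)
def ext(n,c,z,rad):
    t=np.linspace(0,2*np.pi,180);q=proj(n,np.c_[c[0]+rad*np.cos(t),c[1]+rad*np.sin(t),0*t+z])
    return np.r_[q.min(0),q.max(0)]
def fit(n,lo,hi,z,rad,m=(1,1,1,1)):
    o=np.r_[lo,hi];g=ray(n,(o[:2]+o[2:])/2,z)[:2]
    s=least_squares(lambda c:(ext(n,c,z,rad)-o)*m,g);return s.x,s.fun
print("plate top",fit("top",T(288,67),T(641,355),.04,.105,(1,1,1,0)))
print("dish top",fit("top",T(315,246),T(445,352),.118,.036,(1,1,1,.5)))
print("dish scene",fit("scene",S(248,128),S(397,208),.118,.036,(1,1,1,.3)))
print("inner top",ray("top",T(381,299),.118),"inner scene",ray("scene",S(322,171),.118))
print("plate scene right",ray("scene",S(686,232),.04))
print("post foot top",ray("top",T(150,342),.005),"scene",ray("scene",S(113,272),.004))
print("postcap",ray("top",T(146,307),.05),ray("scene",S(110,203),.05))
print("vial top", ray("top",T(607,462),.06),"black",ray("top",T(704,391),.06))
```

```text
plate top (array([0.56514167, 0.01797326]), array([ 0.90112123,  0.0747382 , -0.9002981 , -0.        ]))
dish top (array([0.4349735 , 0.03369189]), array([ 0.29553306, -0.00530505, -0.29566262,  0.02644976]))
dish scene (array([0.43773799, 0.03387368]), array([ 0.40892415,  0.33337502, -0.41087999, -0.85806125]))
inner top [0.43480295 0.03305457 0.118     ] inner scene [0.42888915 0.02682661 0.118     ]
plate scene right [ 0.62475557 -0.06712132  0.04      ]
post foot top [0.43603466 0.1786408  0.005     ] scene [0.4345259 0.1779852 0.004    ]
postcap [0.43232076 0.17707214 0.05      ] [0.4290165  0.17366226 0.05      ]
vial top [ 0.40179609 -0.11115451  0.06      ] black [ 0.46383203 -0.15339712  0.06      ]
```

Everything agrees: axis at about (0.5605, 0.018), dish about (0.436, 0.033) at 173° and 0.125 m, post (0.435, 0.178) at 128° and 0.203 m, vial at 219° and 0.204 m. The turn is therefore clockwise, -0.785, towards the post on the base's +y side. First I approach with the fingers shut.

Request:
carry_out:
  plan:
    - {"rot":[0,0,0],"xyz":[0.32,-0.19,0],"grip":255}
    - {"rot":[0,0,0],"xyz":[0.32,-0.19,0],"grip":255}
    - {"rot":[0,0,0],"xyz":[0.32,-0.19,0],"grip":255}
    - {"rot":[0,0,0],"xyz":[0.32,-0.19,0],"grip":255}
    - {"rot":[0,0,0],"xyz":[0.32,-0.19,0],"grip":255}
    - {"rot":[0,0,0],"xyz":[0.32,-0.19,0],"grip":255}
    - {"rot":[0,0,0],"xyz":[0.32,-0.19,0],"grip":255}
    - {"rot":[0,0,0],"xyz":[0.32,-0.19,0],"grip":255}
  squeeze: 10

```text
clock: 0.77
tool_pos: [0.4229, -0.331, 0.2385]
eef_rot: [0.986, 0.169, -0.0, -0.0]
contact_force: [0.5, -0.4, 0.6]
opening: 0.419
finger_force: 0.0
```

Request:
carry_out:
  plan:
    - {"rot":[0,0,0],"xyz":[0.134,-0.339,0],"grip":255}
    - {"rot":[0,0,0],"xyz":[0.134,-0.339,0],"grip":255}
    - {"rot":[0,0,0],"xyz":[0.134,-0.339,0],"grip":255}
    - {"rot":[0,0,0],"xyz":[0.134,-0.339,0],"grip":255}
    - {"rot":[0,0,0],"xyz":[0.134,-0.339,0],"grip":255}
    - {"rot":[0,0,0],"xyz":[0.134,-0.339,0],"grip":255}
    - {"rot":[0,0,0],"xyz":[0.134,-0.339,0],"grip":255}
    - {"rot":[0,0,0],"xyz":[0.134,-0.339,0],"grip":255}

```text
clock: 1.43
tool_pos: [0.4336, 0.0021, 0.2386]
eef_rot: [0.986, 0.169, -0.0, 0.0]
contact_force: [1.5, 0.2, 0.1]
opening: 0.003
finger_force: 0.0
```

Request:
carry_out:
  plan:
    - {"rot":[0,0,0],"xyz":[0,0,0],"grip":255}
    - {"rot":[0,0,0],"xyz":[0,0,0],"grip":255}
    - {"rot":[0,0,0],"xyz":[0,0,0],"grip":255}

```text
clock: 1.68
tool_pos: [0.4338, -0.0001, 0.2386]
eef_rot: [0.985, 0.17, -0.0, 0.0]
contact_force: [-0.2, -0.8, 0.2]
opening: 0.007
finger_force: 0.0
```

Request:
carry_out:
  plan:
    - {"rot":[0,0,0],"xyz":[0.013,-0.03,0],"grip":255}
    - {"rot":[0,0,0],"xyz":[0.013,-0.03,0.03],"grip":255}
    - {"rot":[0,0,0],"xyz":[0.013,-0.03,0.06],"grip":255}
    - {"rot":[0,0,0],"xyz":[0.013,-0.03,0.1],"grip":255}
    - {"rot":[0,0,0],"xyz":[0.013,-0.03,0.11],"grip":255}
    - {"rot":[0,0,0],"xyz":[0.013,-0.03,0.11],"grip":255}
    - {"rot":[0,0,0],"xyz":[0.013,-0.03,0.11],"grip":255}

```text
clock: 2.27
tool_pos: [0.4361, 0.031, 0.1284]
eef_rot: [0.986, 0.168, -0.001, 0.0]
contact_force: [0.3, 0.0, -0.1]
opening: 0.002
finger_force: 0.0
```

Run:
```python
from h import *
for n,(x,y) in(("top",(275,200)),("scene",(260,175))):
    im=r.snapshot(n)[:,:,::-1].copy(); cv2.imwrite(f"pics/{n}1.png",im)
a=cv2.imread("pics/top1.png")[195:285,250:370];b=cv2.imread("pics/scene1.png")[165:255,250:370]
cv2.imwrite("pics/c3.png",np.hstack([cv2.resize(q,(400,300),interpolation=cv2.INTER_CUBIC) for q in(a,b)]))
print(r.get_state()['tool_pos'])
```

```text
[0.43707905 0.0317864  0.12964625]
```

View pics/c3.png

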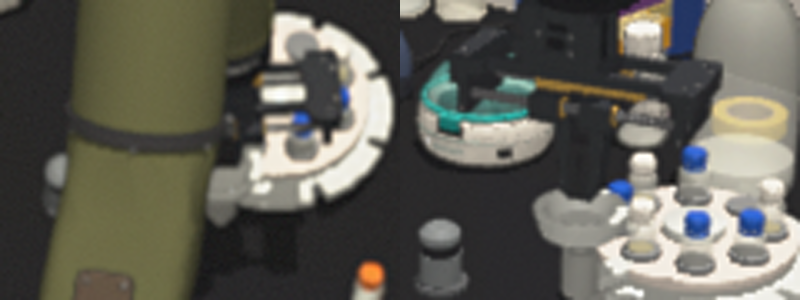

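The fingertips (right half, near (592,195)) are centred over the dish (590,205). I'll go down.

Request:
carry_out:
  plan:
    - {"rot":[0,0,0],"xyz":[0,-0.001,0.005],"grip":255}
    - {"rot":[0,0,0],"xyz":[0,-0.001,0.01],"grip":255}
    - {"rot":[0,0,0],"xyz":[0,-0.001,0.015],"grip":255}
    - {"rot":[0,0,0],"xyz":[0,-0.001,0.02],"grip":255}
    - {"rot":[0,0,0],"xyz":[0,-0.001,0.022],"grip":255}
    - {"rot":[0,0,0],"xyz":[0,-0.001,0.022],"grip":255}

```text
clock: 2.87
tool_pos: [0.4356, 0.0338, 0.1061]
eef_rot: [0.985, 0.17, -0.001, 0.0]
contact_force: [0.2, 0.1, -0.6]
opening: 0.009
finger_force: 0.0
```

Request:
carry_out:
  plan:
    - {"rot":[0,0,0],"xyz":[0,0,0.003],"grip":255}
    - {"rot":[0,0,0],"xyz":[0,0,0.006],"grip":255}
    - {"rot":[0,0,0],"xyz":[0,0,0.009],"grip":255}
    - {"rot":[0,0,0],"xyz":[0,0,0.012],"grip":255}
    - {"rot":[0,0,0],"xyz":[0,0,0.014],"grip":255}
    - {"rot":[0,0,0],"xyz":[0,0,0.014],"grip":255}

```text
clock: 3.37
tool_pos: [0.436, 0.0338, 0.0927]
eef_rot: [0.986, 0.17, 0.0, 0.0]
contact_force: [-0.9, -0.4, 7.5]
opening: 0.007
finger_force: 3.6
```

Request:
carry_out:
  plan:
    - {"rot":[0,0,0],"xyz":[0,0,0.001],"grip":255}
    - {"rot":[0,0,0],"xyz":[0,0,0.002],"grip":255}
    - {"rot":[0,0,0],"xyz":[0,0,0.003],"grip":255}
    - {"rot":[0,0,0],"xyz":[0,0,0.003],"grip":255}

```text
clock: 3.7
tool_pos: [0.436, 0.0338, 0.0904]
eef_rot: [0.986, 0.17, 0.0, 0.0]
contact_force: [-0.2, -0.2, 12.7]
opening: 0.008
finger_force: 5.9
```

The plunger is at its stop: 12.7 N, tip at z 0.090. Next I work out the arc.

```bash
cat > arc.py <<'E'
from h import *
def arc(ts,C=(.5605,.018)):
    s=r.get_state();p=s['tool_pos'];Q=R.from_quat(s['eef_rot']);d=p[:2]-C
    print(p,np.degrees(np.arctan2(d[1],d[0])),np.hypot(*d),s['contact_force'])
    for a in ts:
        w=np.r_[C+.125*np.array([np.cos(np.radians(a)),np.sin(np.radians(a))])-p[:2],0]
        print(a,np.round(Q.inv().apply(w),4))
E
python3 -c "from arc import*;arc([171,168,165,162,159,156])"
```

```text
[0.43603875 0.03383122 0.09038522] 172.75101910597962 0.12546405809894445 [-0.16745815 -0.2047717  12.66875931]
171 [ 0.0022 -0.0032  0.    ]
168 [ 0.0055 -0.0088  0.    ]
165 [ 0.009  -0.0143  0.    ]
162 [ 0.0129 -0.0196  0.    ]
159 [ 0.017  -0.0247  0.    ]
156 [ 0.0214 -0.0296  0.    ]
```

Request:
carry_out:
  plan:
    - {"rot":[0,0,0],"xyz":[0.002,-0.003,0],"grip":255}
    - {"rot":[0,0,0],"xyz":[0.0055,-0.009,0],"grip":255}
    - {"rot":[0,0,0],"xyz":[0.009,-0.0145,0],"grip":255}
    - {"rot":[0,0,0],"xyz":[0.013,-0.0195,0],"grip":255}
    - {"rot":[0,0,0],"xyz":[0.017,-0.0245,0],"grip":255}
    - {"rot":[0,0,0],"xyz":[0.0215,-0.0295,0],"grip":255}
    - {"rot":[0,0,0],"xyz":[0.0215,-0.0295,0],"grip":255}

```text
clock: 4.28
tool_pos: [0.447, 0.0699, 0.0904]
eef_rot: [0.985, 0.17, 0.001, -0.0]
contact_force: [-0.8, 2.3, 11.5]
opening: 0.007
finger_force: 5.9
```

```bash
python3 -c "from arc import*;arc([156,153,150,147,144,141,138])"
```

```text
[0.44699048 0.06989623 0.09038504] 155.43025697754695 0.12481037161710719 [-0.77455263  2.30569097 11.5184558 ]
156 [-0.001   0.0008 -0.    ]
153 [ 0.0036 -0.0039  0.    ]
150 [ 0.0085 -0.0082  0.    ]
147 [ 0.0136 -0.0123  0.    ]
144 [ 0.0189 -0.0162  0.    ]
141 [ 0.0244 -0.0197  0.    ]
138 [ 0.0301 -0.023   0.0001]
```

Request:
carry_out:
  plan:
    - {"rot":[0,0,0],"xyz":[0.0035,-0.004,0],"grip":255}
    - {"rot":[0,0,0],"xyz":[0.0085,-0.008,0],"grip":255}
    - {"rot":[0,0,0],"xyz":[0.0135,-0.0125,0],"grip":255}
    - {"rot":[0,0,0],"xyz":[0.019,-0.016,0],"grip":255}
    - {"rot":[0,0,0],"xyz":[0.0245,-0.0195,0],"grip":255}
    - {"rot":[0,0,0],"xyz":[0.03,-0.023,0],"grip":255}
    - {"rot":[0,0,0],"xyz":[0.03,-0.023,0],"grip":255}

```text
clock: 4.87
tool_pos: [0.4682, 0.1016, 0.0904]
eef_rot: [0.985, 0.17, 0.001, -0.0]
contact_force: [0.3, 2.1, 10.0]
opening: 0.009
finger_force: 5.2
```

Run:
```python
from arc import*
arc([138,135,132,129,128,127,126])
for n in("top","scene"): cv2.imwrite(f"pics/{n}2.png",r.snapshot(n)[:,:,::-1])
a=cv2.imread("pics/top2.png")[185:275,250:370];b=cv2.imread("pics/scene2.png")[165:270,240:380]
cv2.imwrite("pics/c4.png",np.hstack([cv2.resize(q,(400,300),interpolation=cv2.INTER_CUBIC) for q in(a,b)]))
```

```text
[0.4682152  0.10162231 0.09042185] 137.81923349348054 0.12453583644474588 [0.25227628 2.12934189 9.98376837]
138 [-0.0006 -0.0002 -0.    ]
135 [ 0.0053 -0.0032  0.    ]
132 [ 0.0112 -0.0058  0.    ]
129 [ 0.0174 -0.0082  0.0001]
128 [ 0.0194 -0.0089  0.0001]
127 [ 0.0215 -0.0096  0.0001]
126 [ 0.0236 -0.0102  0.0001]
```

View pics/c4.png

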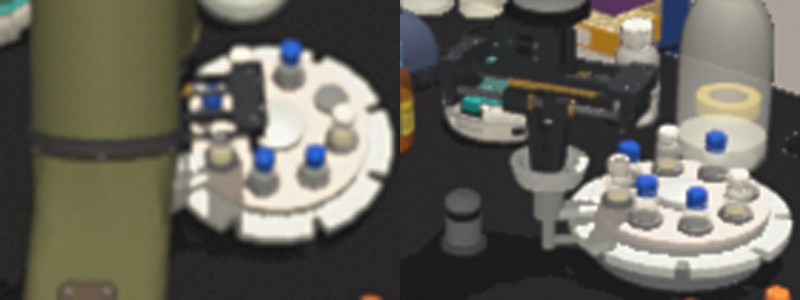

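The table is following: the dish is at crop (551,180) with the fingers in it, and the post at (463,220) is clear. I'll carry on to about 127.5°.

Request:
carry_out:
  plan:
    - {"rot":[0,0,0],"xyz":[0.005,-0.003,0.001],"grip":255}
    - {"rot":[0,0,0],"xyz":[0.011,-0.006,0.001],"grip":255}
    - {"rot":[0,0,0],"xyz":[0.017,-0.008,0.001],"grip":255}
    - {"rot":[0,0,0],"xyz":[0.0205,-0.009,0.001],"grip":255}
    - {"rot":[0,0,0],"xyz":[0.0205,-0.009,0.001],"grip":255}

```text
clock: 5.38
tool_pos: [0.485, 0.1169, 0.0903]
eef_rot: [0.985, 0.17, 0.002, -0.0]
contact_force: [-1.6, 0.0, 19.7]
opening: 0.006
finger_force: 9.2
```

Run:
```python
from arc import*
arc([128,127,126,125])
im=r.snapshot("scene")[:,:,::-1].copy();cv2.imwrite("pics/scene3.png",im)
top=r.snapshot("top")[:,:,::-1];cv2.imwrite("pics/top3.png",top)
s=5;x0,y0=265,185
b=cv2.resize(im[y0:y0+80,x0:x0+80],None,fx=s,fy=s,interpolation=cv2.INTER_CUBIC);o=b.copy()
t=np.linspace(0,6.3,100)
for a,c in((125,(0,0,255)),(128,(0,255,0)),(131,(255,0,0))):
    A=np.radians(a);P=np.c_[.5605+.125*np.cos(A)+.036*np.cos(t),.018+.125*np.sin(A)+.036*np.sin(t),0*t+.104]
    q=((proj("scene",P)-[x0,y0]+.5)*s).astype(int);cv2.polylines(o,[q],False,c,1)
cv2.imwrite("pics/c5.png",np.hstack([b,o]))
```

```text
[0.4850063  0.11691963 0.09033921] 127.35022900030037 0.1244362988090776 [-1.64892849  0.04168469 19.68435559]
128 [-0.0015 -0.0001 -0.    ]
127 [ 0.0006 -0.0008  0.    ]
126 [ 0.0026 -0.0014  0.    ]
125 [ 0.0047 -0.002   0.    ]
```

View pics/c5.png

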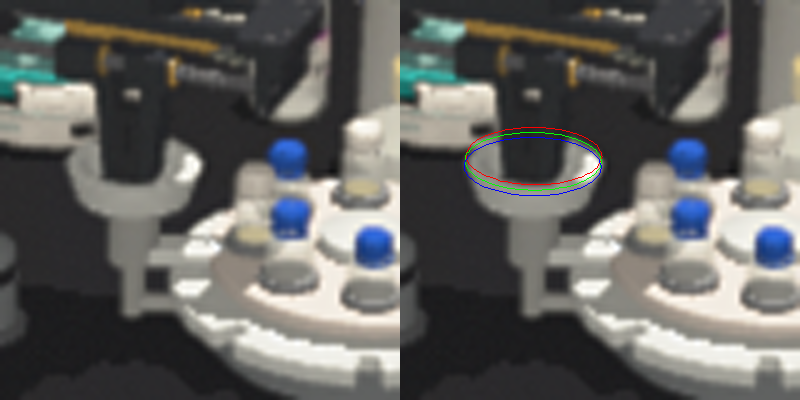

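The fingers are in the dish and its left and right edges match the prediction. This view is insensitive along the arc, so I'll get the turned angle from the blue caps in the top view.

Run:
```python
from h import *
C=np.array([.5605,.018])
for f,n in(("top0","top"),("top3","top"),("scene0","scene"),("scene3","scene")):
    im=cv2.imread(f"pics/{f}.png").astype(int);m=((im[:,:,0]>110)&(im[:,:,0]>im[:,:,2]+70)&(im[:,:,0]>im[:,:,1]+45)).astype(np.uint8)
    k,_,st,ce=cv2.connectedComponentsWithStats(m)
    print(f)
    for i in range(1,k):
        if st[i,4]<8: continue
        P=ray(n,ce[i],.097)[:2];d=P-C
        if np.hypot(*d)<.1: print(ce[i].round(1),st[i,4],P.round(4),np.hypot(*d).round(4),np.degrees(np.arctan2(d[1],d[0])).round(2))
```

```text
top0
[325.2 200.1] 36 [0.6096 0.055 ] 0.0614 37.02
[314.  222.5] 28 [0.5205 0.0638] 0.0608 131.17
[351.4 223.4] 29 [ 0.5488 -0.0428] 0.0619 -100.92
[340.6 231.3] 29 [ 0.5125 -0.0194] 0.0609 -142.04
top3
[340.4 200.3] 32 [0.622  0.0107] 0.0619 -6.74
[313.4 209.6] 13 [0.5652 0.079 ] 0.0611 85.59
[325.4 231.1] 28 [0.5007 0.0231] 0.06 175.15
[341.  232.5] 26 [ 0.5088 -0.0218] 0.0652 -142.41
scene0
[337.8 211.6] 40 [0.6049 0.0525] 0.0563 37.82
[316.1 221. ] 27 [0.5183 0.0594] 0.0591 135.57
[338.8 231.5] 46 [ 0.5088 -0.0219] 0.0653 -142.34
[355.1 230.6] 39 [ 0.5408 -0.0499] 0.0707 -106.17
scene3
[322.1 216. ] 44 [0.5537 0.0671] 0.0495 97.89
[353.2 214.6] 36 [0.6175 0.0095] 0.0576 -8.48
[322.8 227.6] 38 [0.4992 0.022 ] 0.0614 176.23
[339.4 233.2] 40 [ 0.5019 -0.029 ] 0.0751 -141.31
```

The vials put the turn at about 44° (caps compared slot by slot), and the mechanics (the tool leading by its play) agree. I nudge on by 1.5 mm and then let up slowly, watching the force.

Request:
carry_out:
  plan:
    - {"rot":[0,0,0],"xyz":[0.0013,-0.001,0],"grip":255}
    - {"rot":[0,0,0],"xyz":[0.0013,-0.001,0],"grip":255}
    - {"rot":[0,0,0],"xyz":[0.0013,-0.001,-0.002],"grip":255}
    - {"rot":[0,0,0],"xyz":[0.0013,-0.001,-0.004],"grip":255}
    - {"rot":[0,0,0],"xyz":[0.0013,-0.001,-0.0065],"grip":255}
    - {"rot":[0,0,0],"xyz":[0.0013,-0.001,-0.009],"grip":255}
    - {"rot":[0,0,0],"xyz":[0.0013,-0.001,-0.009],"grip":255}

```text
clock: 6.07
tool_pos: [0.4855, 0.1174, 0.0986]
eef_rot: [0.986, 0.169, 0.002, -0.0]
contact_force: [0.9, 1.0, 5.3]
opening: 0.004
finger_force: 2.8
```

At 5.4 mm down it still pushes with 5.3 N, so the tooth has entered the hole. I'll lift clear.

Request:
carry_out:
  plan:
    - {"rot":[0,0,0],"xyz":[0,0,-0.003],"grip":255}
    - {"rot":[0,0,0],"xyz":[-0.001,0.0005,-0.006],"grip":255}
    - {"rot":[0,0,0],"xyz":[-0.001,0.0005,-0.012],"grip":255}
    - {"rot":[0,0,0],"xyz":[-0.001,0.0005,-0.03],"grip":255}
    - {"rot":[0,0,0],"xyz":[-0.001,0.0005,-0.06],"grip":255}
    - {"rot":[0,0,0],"xyz":[-0.001,0.0005,-0.1],"grip":255}
    - {"rot":[0,0,0],"xyz":[-0.001,0.0005,-0.12],"grip":255}
    - {"rot":[0,0,0],"xyz":[-0.001,0.0005,-0.12],"grip":255}

```text
clock: 6.73
tool_pos: [0.4851, 0.1169, 0.2217]
eef_rot: [0.986, 0.169, 0.003, -0.0]
contact_force: [-0.5, 0.4, -0.1]
opening: 0.007
finger_force: 0.0
```

Run:
```python
from h import *
im=r.snapshot("scene")[:,:,::-1].copy();cv2.imwrite("pics/scene4.png",im)
s=5;x0,y0=245,185
b=cv2.resize(im[y0:y0+100,x0:x0+80],None,fx=s,fy=s,interpolation=cv2.INTER_CUBIC);o=b.copy()
t=np.linspace(0,6.3,100);A=np.radians(128.3)
for z,c in((.118,(0,255,0)),(.109,(0,0,255))):
    P=np.c_[.5605+.125*np.cos(A)+.036*np.cos(t),.018+.125*np.sin(A)+.036*np.sin(t),0*t+z]
    cv2.polylines(o,[((proj("scene",P)-[x0,y0]+.5)*s).astype(int)],False,c,1)
cv2.imwrite("pics/c6.png",np.hstack([b,o]));g=r.get_state();print(g['tool_pos'],g['contact_force'])
```

```text
[0.48400502 0.11655995 0.21962333] [ 0.30289057 -0.36329253  0.53807034]
```

View pics/c6.png

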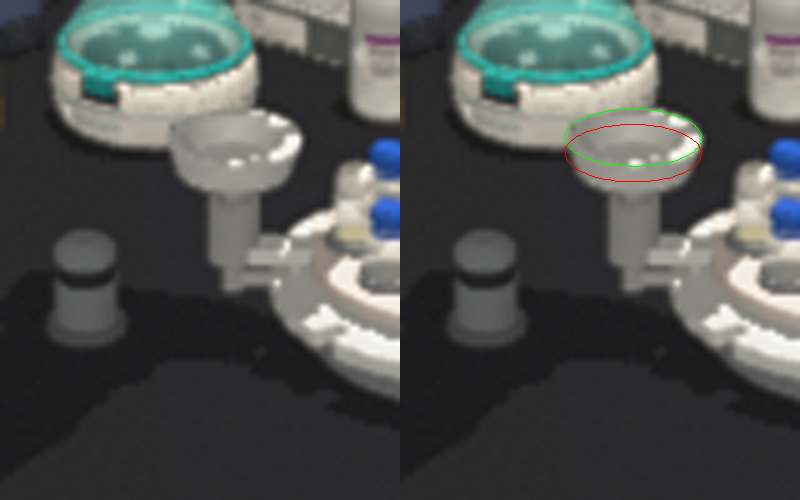

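The dish rim, centred near (635,137), matches the green outline for fully up at the hole (z 118). The post at (485,285) is untouched. I'll hand in.

```bash
python3 -c "
from plant import r
print(r.finish_job())"
```

```text
the job is handed in; nothing more can be done
None
```

The job is handed in: I turned the carousel one hole towards the sensor post, and the last picture shows the plunger fully up with its arm pointing at the post; the post, the vial and the bottles were not touched.

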